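# Wind a spring lubricator and set its feed lever

### The job

Recharge the spring lubricator on the bench: wind its wing key clockwise by repeated partial turns, letting go and taking it afresh between them, until the gauge pointer stands between the two ribs across the gauge bar, never going on past the second rib. Only after that, swing the feed lever round until its arm lies over the long mark on the dial, and let go. Leave the tin, the tape roll and the spanner beside the lubricator where they are.

Things in the scene. Friction and masses are not known exactly. Their poses are not given: they have to be found in the camera images.
- lubricator: Fixed lubricator: dark steel plate 200 x 320 x 12 mm; origin at its underside; x away from the robot at yaw 0, y left. At y +85 mm a grey canister (94 mm wide, top 76 mm above the bench) with the wing key; at y -105 mm a grey quadrant dial (108 mm radius, top 62 mm) with the feed lever; at x -76 mm, y +85 mm the gauge bar (30 x 110 mm, along y, top 38 mm). Only the key stands above 122 mm.
- wing_key (a joint): Winding angle, rad: 0 run down, grows clockwise seen from above, hard stop 5.0. The pointer is between the ribs from 3.5 to 4.3 (middle 3.9); more is overwound. Starts between 0 and 0.8. A spring and a brake resist: winding takes about 0.2 Nm at first, 0.31 Nm when full. The brake holds the key wherever it is let go, so it can be taken again.
- key_grip (a point): Middle of the wing key: on its upright axis, half-way up the wing, 112 mm above the bench. The wing is a flat upright steel butterfly, 84 mm long along this point's x, 10 mm thick along its y, from 94 to 130 mm above the bench, on a 16 mm stem (24 mm collar up to 90 mm). The axes turn with the key; z is up.
- gauge_pointer (a point): Top of the gauge pointer, a thin dark steel slider 22 mm wide (x) and 3 mm thick (y) on top of the gauge bar, 44 mm above the bench. The key drives it: it travels 16 mm per radian of winding along the lubricator's -y (to the right at yaw 0). Do not push it.
- gauge_full (a point): Middle of the full band on the gauge bar, half-way between the two dark raised ribs, which are 12.8 mm apart along the lubricator's y; fixed. The first rib the pointer passes is at 3.5 rad of winding, the second at 4.3.
- feed_lever (a joint): Angle of the feed lever, rad: 0 = arm along the lubricator's +x, over the first short mark; grows clockwise seen from above; range -0.05 to 2.1. Dark radial marks on the dial are at 0, 0.4, 0.8, 1.2, 1.6 and 2.0; the one at 1.2 is the long mark. Starts between 0 and 0.6. It stays where it is left and takes about 0.08 Nm to turn.
- lever_grip (a point): Middle of the feed lever's grip: an upright black round handle 20 mm in diameter, standing on the arm 70 mm from the lever's pivot. This point is 100 mm above the bench, the handle reaches from 74 to 122 mm, the arm below it is 15 mm wide with its top at 74 mm, its hub 30 mm across with its top at 76 mm. The point's x axis points outward along the arm, z is up.
- dial_centre (a point): Pivot of the feed lever: the centre of the quadrant dial, at its top face, 62 mm above the bench; fixed.
- long_mark (a point): Point on the long mark, 90 mm from dial_centre; the mark is a dark radial line from 74 to 104 mm from the centre (the other marks are 10 mm long). Fixed.
- tin_centre (a point): Bystander: centre of a round grease tin, 68 mm diameter, 69 mm high, loose, standing to the left of the lubricator.
- tape_centre (a point): Bystander: centre of a roll of black insulating tape, 62 mm across, 19 mm high, loose, lying behind the lubricator (its far side).
- spanner_centre (a point): Bystander: centre of a steel spanner 230 x 51 x 8 mm lying to the right of the lubricator, loose; its length is along its y axis.

How it is judged:
By the outcome, as a careful person would: the job done as asked, in the order asked, and still so for the second after the job is handed in, with the robot touching nothing.
It also fails if it takes over 61 s, if anything falls off the work surface, if the arm or the gripper's body presses on something with over 40 N, if the wrist force passes 120 N, or if a joint passes its speed limit or range.

### The arm

A 7-joint arm with a two-finger parallel gripper is mounted at the origin on a cart in front of the work surface, level with it; the furniture and walls round the work are solid. World frame = base frame: x ahead of the robot, y to its left, z up, the work surface at z = 0. Lengths are in m, angles in rad, forces in N, time in s.
With the tool pointing down it reaches from about 0.425 to 0.925 m from the base axis. Payload 6.8 kg.
Tool frame: the origin (TCP) lies at the very end of the fingers, on their centre line; the grasp point (between the pads) lies r.grasp_offset behind it (r.grasp_offset is the distance from the TCP to the grasp point, in m); z points along the fingers, y is the direction in which the jaws open and shut (so a half turn about z gives the same grasp; the last joint's range is limited). The gripper opens to 85 mm and grips with 20 to 120 N. Pads are 22 mm wide; open, the fingers measure 114 mm over their backs; the gripper's body (76 mm by 85 mm) begins 54 mm behind the grasp point. The pads swing forward as they close: fully open they stand 13 mm farther back than shut.
Start: joints at [1.103, 0.477, 0.022, 1.555, -0.011, 1.109, -0.083], TCP at [0.238, -0.632, 0.231] pointing down, gripper open.
Joint ranges: [-2.96, 2.96], [-0.34, 2.1], [-1.41, 1.46], [0.24, 2.44], [-1.37, 4.51], [0.17, 1.92], [-2.96, 2.96]. Speed limits (rad/s): [2.39, 2.39, 3.14, 3.14, 3.14, 3.14, 3.14].

### API

Orientations are given as a rotation vector (axis times angle).
In Python, from bench import r gives the robot as it stands.
- The arm moves only by the shell command python3 -m jog 'ROWS' [FORCE]. ROWS is JSON, one flat list of numbers, 7 for each row, row after row: the turn, a rotation vector about the tool's x, y, z normalised to -1 to 1, where 1 is 180 degrees, then the shift along the tool's x, y, z normalised to -1 to 1, where 1 is 200 mm, then the opening, from 0 (shut) to 1 (fully open). In form: [wx, wy, wz, x, y, z, hand, wx, wy, wz, x, y, z, hand, ...]. A call has 1 to 12 rows; each row is the pose to reach, as a shift and turn from the pose measured when the call began, along the tool's axes at that moment, turning the shorter way round; what a row does not reach only later rows make up. A row lasts 1/10 s, in which the tool goes at most 50 mm and 8.59 degrees, less where a joint would pass 70% of its speed; a pose out of reach is approached as far as the arm can. A call with a number of a shift or a turn outside -1 to 1 is refused whole. A call with a gripper value outside its range is refused whole. The fingers move at their own pace and stop on an object; FORCE is the grip in N (left out, the last holds). Time passes only in rows, so rows that repeat a pose let the fingers close. It gives the time, the measured TCP pose, the force and the opening at its end, in the units of the state.
- r.get_obs(): the state, without advancing time (a new reading comes with each control period).
- r.grab_frame(name): name is "scene" or "top"; returns the picture (400x640x3 uint8, red, green, blue); there is no depth.
- r.calibration(name): a dict with "K" (3x3 intrinsics, pixels), "origin" and "rotation" of the camera in the world. Camera axes: x right, y up, looking along -z (the intrinsics and any distortion apply to the point x, -y, -z); pixel columns grow to the right and rows downward; lengths in m; the calibration is good to about 2 mm. A picture is of the moment at which its call begins. calibration takes no time and is no camera call.
- r.hand_in(): hands the job in, once; it reports no verdict.
The state is a dict: "clock": time; "joints": joint angles; "qvel": joint speeds; "tau": joint torques, N m; "tcp_pos": TCP position; "orientation": TCP orientation; "contact_force": force on the tool from outside, world axes, zero at the start; "moment": the same for the moment, N m; "grip_width": finger opening in m.
Only numpy, scipy, OpenCV 4.12 (cv2) and the standard library are available. Lean on these libraries where they do the work, as an engineer would, in place of code of your own. Each camera call takes 0.05 s, during which the arm holds its last target.

## Working session

There is one attempt and no reset: what is moved stays moved. The work goes in short steps, Python scripts to look and compute and a shell command to move; the robot and the scene stay as the last step left them, time stands still between calls to the robot, and variables do not carry over. Pictures are saved under pics/ and viewed, and the job is handed in when it is done.

```bash
mkdir -p pics; ls
python3 - <<'E'
from bench import r
import cv2
print(r.get_obs(), r.grasp_offset)
for n in("scene","top"):
    cv2.imwrite(f"pics/{n}0.png",r.grab_frame(n)[:,:,::-1]); print(n,r.calibration(n))
E
```

```text
pics
{'clock': 0.0, 'joints': array([ 1.10287845,  0.4778165 ,  0.02237561,  1.55646967, -0.01150906,
        1.10927393, -0.08310481]), 'qvel': array([ 2.64691842e-04,  6.92122195e-04, -8.54203523e-05,  1.59429477e-03,
       -3.80697912e-04,  3.34477324e-04, -1.10991132e-03]), 'tau': array([-5.33515743e-05, -5.96436274e+01,  1.60810098e+00, -2.81193298e+01,
        1.24932468e-02,  9.46217158e-03,  1.65642740e-05]), 'tcp_pos': array([ 0.23742802, -0.63122975,  0.23030772]), 'orientation': array([-3.08914401e+00, -5.61808638e-01,  7.40044367e-04]), 'contact_force': array([ 0.05270364, -0.21685477, -0.08036892]), 'moment': array([0.04924425, 0.00852691, 0.01423516]), 'grip_width': 0.085530250509356} 0.0187
scene {'K': array([[361.43437121,   0.        , 319.24875321],
       [  0.        , 361.43437121, 192.68804735],
       [  0.        ,   0.        ,   1.        ]]), 'origin': array([ 0.07028168, -0.50060797,  0.49302208]), 'rotation': array([ 1.05032131, -0.38453214, -0.61449344])}
top {'K': array([[413.95859111,   0.        , 326.01022396],
       [  0.        , 413.95859111, 196.23258028],
       [  0.        ,   0.        ,   1.        ]]), 'origin': array([0.34994833, 0.05772872, 1.17845666]), 'rotation': array([ 0.14576188, -0.15248766, -1.58854953])}
```

View pics/scene0.png

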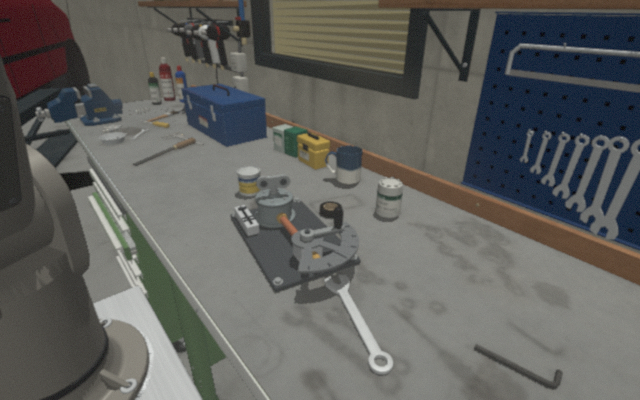

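View pics/top0.png

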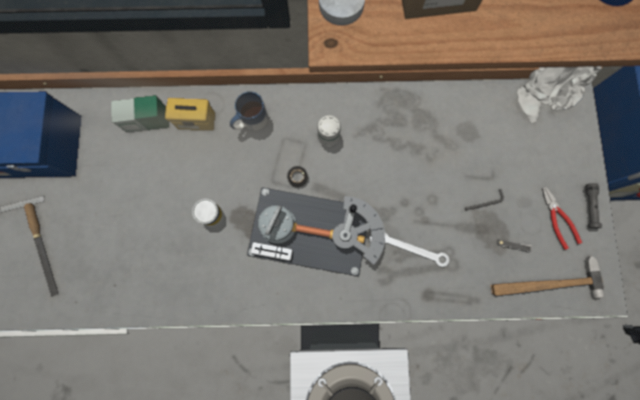

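```bash
cat > h.py <<'E'
from bench import r
import numpy as np, cv2
from scipy.spatial.transform import Rotation as R
def ray(n,u,v):
    c=r.calibration(n);K=c['K'];d=np.array([(u-K[0,2])/K[0,0],-(v-K[1,2])/K[1,1],-1.])
    return c['origin'],R.from_rotvec(c['rotation']).apply(d)
def px(n,u,v,z):
    o,d=ray(n,u,v); return o+d*(z-o[2])/d[2]
def proj(n,p):
    c=r.calibration(n);K=c['K'];q=R.from_rotvec(c['rotation']).inv().apply(np.atleast_2d(p)-c['origin'])
    return np.c_[K[0,2]+K[0,0]*q[:,0]/-q[:,2],K[1,2]-K[1,1]*q[:,1]/-q[:,2]]
def crop(n,box,out,s=5,img=None):
    im=r.grab_frame(n) if img is None else img
    x0,y0,x1,y1=box
    cv2.imwrite(out,cv2.resize(im[y0:y1,x0:x1,::-1],None,fx=s,fy=s,interpolation=cv2.INTER_CUBIC)); return im
E
python3 - <<'E'
from h import *
crop("top",(240,170,400,290),"pics/t1.png",5,cv2.imread("pics/top0.png")[:,:,::-1])
crop("scene",(220,160,380,300),"pics/s1.png",4,cv2.imread("pics/scene0.png")[:,:,::-1])
E
```

```text
(no output)
```

View pics/t1.png

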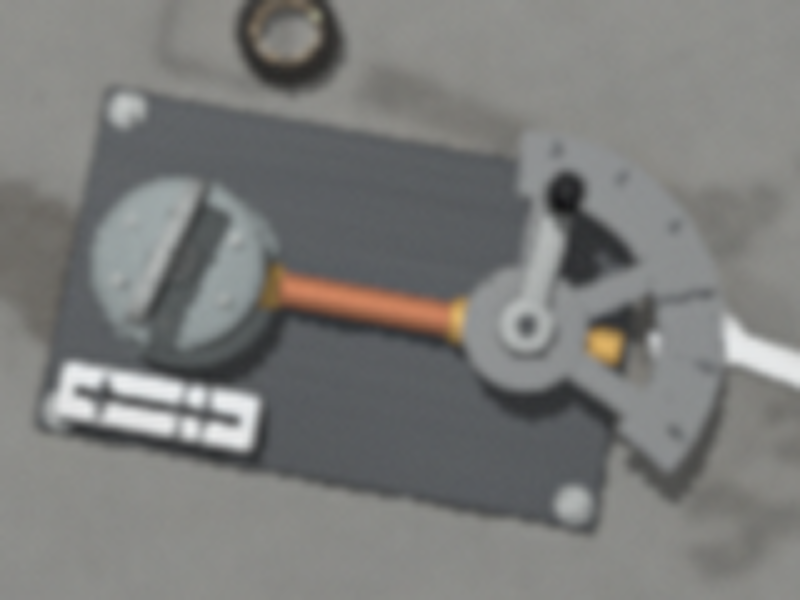

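View pics/s1.png

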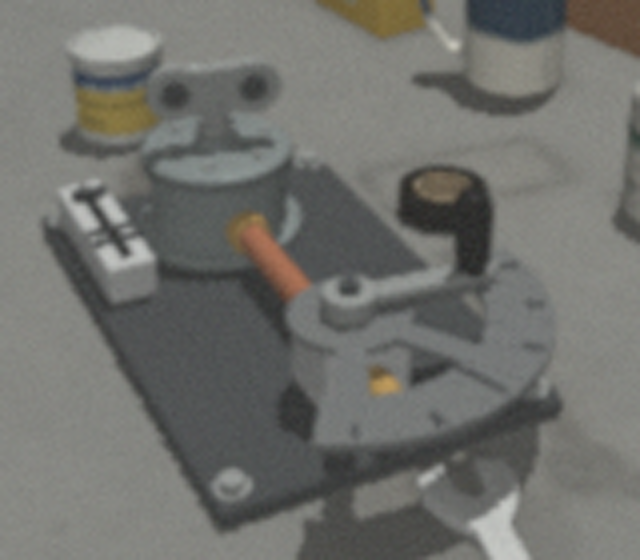

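Run:
```python
from h import *
f=lambda u,v,z:px("top",240+u/5,170+v/5,z)
tl,bl,br=f(108,88,.012),f(38,430,.012),f(597,532,.012)
ey=bl-br; print("yaw via bl-br",np.degrees(np.arctan2(-ey[0],ey[1])),np.linalg.norm(ey))
ex=tl-bl; print("yaw via tl-bl",np.degrees(np.arctan2(ex[1],ex[0])),np.linalg.norm(ex))
yaw=np.arctan2(-ey[0],ey[1]); c=(tl+br)/2; print("centre",c)
hub=f(527,325,.076); key=f(172,250,.13); can=f(180,265,.1); hd=f(566,192,.122)
print("hub",hub,"key",key,"handle",hd,np.linalg.norm((hd-hub)[:2]))
k1,k2=f(205,183,.13),f(138,315,.13); print(k1,k2,np.linalg.norm(k1-k2),"ang",np.degrees(np.arctan2(*(k1-k2)[1::-1])))
def W(x,y,z,yw=yaw,c=c): return [c[0]+x*np.cos(yw)-y*np.sin(yw),c[1]+x*np.sin(yw)+y*np.cos(yw),z]
print("pred key",W(0,.085,.13),"pred hub",W(0,-.105,.076))
d=hd-hub; print("lever ang", yaw-np.arctan2(d[1],d[0]))
for u,v in((103,390),(185,403),(205,407)):
    p=f(u,v,.042)-c; print("gauge lx,ly",p[0]*np.cos(yaw)+p[1]*np.sin(yaw),-p[0]*np.sin(yaw)+p[1]*np.cos(yaw))
# scene check
for n,p in(("keytop",W(0,.085,.13)),("hub",W(0,-.105,.076)),("handle",hd)):
    q=proj("scene",p)[0]; print(n,(q-[220,160])*4)
```

```text
yaw via bl-br -11.508875377654745 0.3161895479075321
yaw via tl-bl -11.022789428467759 0.19798490110941427
centre [0.47420983 0.09897957 0.012     ]
hub [0.45482489 0.00133141 0.076     ] key [0.49208812 0.18389976 0.13      ] handle [ 0.51871421 -0.0186684   0.122     ] 0.06694652721950299
[0.52633856 0.16698363 0.13      ] [0.45928457 0.20111853 0.13      ] 0.07524246339526824 ang -26.979097283114957
pred key [np.float64(0.49116900860849233), np.float64(0.18227054024421768), 0.13] pred hub [np.float64(0.4532602605103709), np.float64(-0.0039092836294587485), 0.076]
lever ang 0.10250752823648474
gauge lx,ly -0.07193690430041123 0.1212118377896204
gauge lx,ly -0.07093016762498298 0.075772611846162
gauge lx,ly -0.07112502661373671 0.06461655587908763
keytop [209.92651765  66.33506006]
hub [350.71258909 297.13900985]
handle [466.49304127 191.53113704]
```

```bash
python3 - <<'E'
from h import *
g=lambda u,v,z:px("scene",220+u/4,160+v/4,z)
a,b=g(175,95,.114),g(254,87,.114);print(a,b,(a+b)/2,np.degrees(np.arctan2(*(b-a)[1::-1])),np.linalg.norm(a-b))
print("hub",g(350,288,.076)); print("handle top",g(474,197,.122))
print(r.get_obs()['clock'])
E
python3 -m jog '[0,0,-0.2,0.5,-0.5,0,1, 0,0,-0.3,1,-0.9,0,1, 0,0,-0.4,1,-1,0,1, 0,0,-0.4,1,-1,0,1, 0,0,-0.4,1,-1,0,1, 0,0,-0.4,1,-1,0,1, 0,0,-0.4,1,-1,0,1, 0,0,-0.4,1,-1,0,1]' 90
```

```text
[0.47046629 0.19036862 0.114     ] [0.5140772  0.16990911 0.114     ] [0.49227175 0.18013887 0.114     ] -25.133028781438536 0.04817160243291796
hub [0.45823643 0.00308449 0.076     ]
handle top [ 0.51788994 -0.02539188  0.122     ]
0.1
clock: 0.9
tcp_pos: [0.3548, -0.3721, 0.2306]
orientation: [-2.222, -2.218, -0.001]
contact_force: [-0.3, -1.2, -0.4]
grip_width: 0.0852
```

```bash
python3 -m jog '[0,0,0,0.2,0.1,0,1, 0,0,0,0.5,0.3,0,1, 0,0,0,0.8,0.5,0,1, 0,0,0,1,0.68,0,1, 0,0,0,1,0.68,0,1, 0,0,0,1,0.68,0,1]'
python3 -m jog '[0,0,0,0.2,0,0,1, 0,0,0,0.5,0,0,1, 0,0,0,0.8,0,0,1, 0,0,0,1,0,0,1, 0,0,0,1,0,0,1, 0,0,0,1,0,0,1]'
python3 -c "
from bench import r
print(r.get_obs()['joints'])"
```

```text
clock: 1.5
tcp_pos: [0.4949, -0.1652, 0.2312]
orientation: [-2.21, -2.23, -0.007]
contact_force: [-0.5, 1.4, -1.2]
grip_width: 0.0852
clock: 2.1
tcp_pos: [0.4927, 0.0365, 0.2321]
orientation: [-2.205, -2.234, -0.007]
contact_force: [-0.0, -1.2, 0.4]
grip_width: 0.0852
[ 0.31375849  0.22758047 -0.58325848  1.94703228  0.14218506  1.00545537
 -0.3205718 ]
```

```bash
python3 -m jog '[0,0,-0.05,0.2,0,0,1, 0,0,-0.1,0.45,0,0.1,1, 0,0,-0.15,0.65,0,0.2,1, 0,0,-0.2,0.728,0,0.25,1, 0,0,-0.25,0.728,0,0.25,1, 0,0,-0.3,0.728,0,0.25,1, 0,0,-0.349,0.728,0,0.25,1, 0,0,-0.349,0.728,0,0.25,1, 0,0,-0.349,0.728,0,0.25,1, 0,0,-0.349,0.728,0,0.25,1]'
cat > st.py <<'E'
from h import *
o=r.get_obs(); M=R.from_rotvec(o['orientation']).as_matrix()
print("t",o['clock'],"tcp",o['tcp_pos'].round(4),"yaw",np.degrees(np.arctan2(M[1,0],M[0,0])).round(2),"tilt",M[:,2].round(3),"J",o['joints'].round(2),"w",round(o['grip_width'],4),"F",o['contact_force'].round(1),"M",o['moment'].round(2))
def go(x,y,z,yw=None):
    d=M.T@(np.array([x,y,z])-o['tcp_pos'])/.2
    Rt=M if yw is None else R.from_euler('z',yw,degrees=True).as_matrix()@np.diag([1,-1,-1])
    print("rows", (R.from_matrix(M.T@Rt).as_rotvec()/np.pi).round(4), d.round(4))
E
python3 - <<'E'
from st import *
go(.492,.182,.098,153.7)
E
```

```text
clock: 3.1
tcp_pos: [0.4915, 0.1803, 0.1824]
orientation: [-0.725, -3.057, -0.007]
contact_force: [-0.1, -0.0, 0.1]
grip_width: 0.0857
t 3.1 tcp [0.4915 0.1803 0.1824] yaw 153.32 tilt [ 0.001  0.004 -1.   ] J [ 0.21  0.4  -0.83  1.92  0.35  0.97  0.31] w 0.0857 F [-0.1 -0.   0.1] M [-0.06  0.02 -0.02]
rows [ 0.0013 -0.0003 -0.0021] [0.001  0.007  0.4221]
```

```bash
python3 -m jog '[0,0,0,0,0.007,0.1,1, 0,0,0,0,0.007,0.2,1, 0,0,0,0,0.007,0.3,1, 0,0,0,0,0.007,0.4,1, 0,0,0,0,0.007,0.422,1, 0,0,0,0,0.007,0.422,1]'
python3 - <<'E'
from st import *
crop("scene",(200,100,360,260),"pics/s2.png",4)
E
```

```text
clock: 3.7
tcp_pos: [0.492, 0.1813, 0.0976]
orientation: [-0.726, -3.055, -0.005]
contact_force: [0.3, -0.4, -0.3]
grip_width: 0.0855
t 3.7 tcp [0.492  0.1813 0.0976] yaw 153.26 tilt [-0.     0.004 -1.   ] J [ 0.13  0.52 -0.75  1.99  0.48  0.82  0.21] w 0.0855 F [ 0.3 -0.4 -0.3] M [ 0.01  0.01 -0.01]
```

View pics/s2.png

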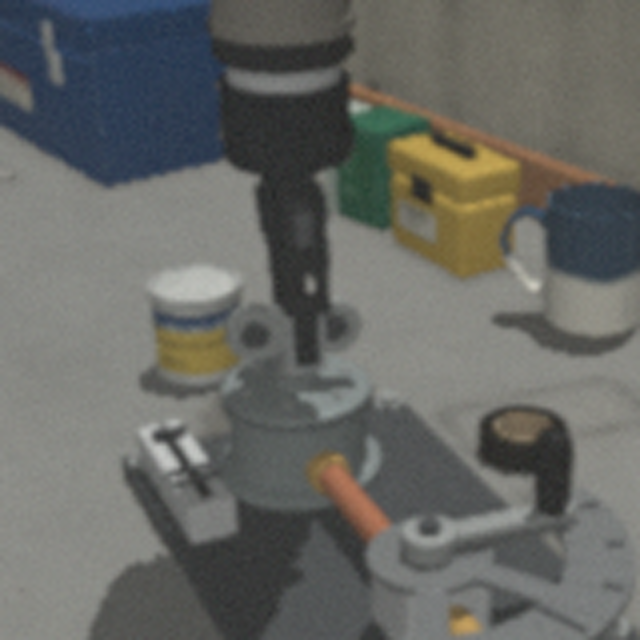

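The fingers straddle the wing, with the near finger centred at about (307,330) between the two wing holes. The gauge is still visible. Closing.

```bash
python3 -m jog '[0,0,0,0,0,0,0.5, 0,0,0,0,0,0,0, 0,0,0,0,0,0,0, 0,0,0,0,0,0,0, 0,0,0,0,0,0,0, 0,0,0,0,0,0,0]' 90
python3 - <<'E'
from st import *
E
```

```text
clock: 4.35
tcp_pos: [0.4963, 0.1889, 0.1006]
orientation: [0.719, 3.051, 0.029]
contact_force: [9.2, 16.7, -7.3]
grip_width: 0.0097
t 4.35 tcp [0.4963 0.1889 0.1006] yaw 153.46 tilt [ 0.011  0.017 -1.   ] J [ 0.13  0.52 -0.76  1.98  0.48  0.81  0.21] w 0.0097 F [ 9.2 16.7 -7.3] M [ 3.07 -1.86  0.05]
```

Run:
```python
from st import *
crop("scene",(220,140,320,240),"pics/s3.png",6)
crop("top",(240,150,400,270),"pics/t3.png",5)
p=o['tcp_pos']
print((proj("scene",p)-[220,140])*6,(proj("top",p)-[240,150])*5)
```

```text
t 4.35 tcp [0.4963 0.1889 0.1006] yaw 153.46 tilt [ 0.011  0.017 -1.   ] J [ 0.13  0.52 -0.76  1.98  0.48  0.81  0.21] w 0.0097 F [ 9.2 16.7 -7.3] M [ 3.07 -1.86  0.05]
[[320.34627347 275.96641707]] [[169.17019421 349.54749577]]
```

View pics/s3.png

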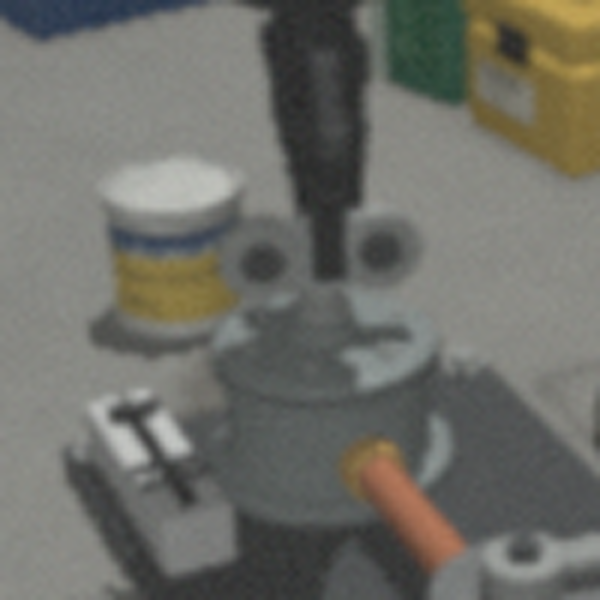

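View pics/t3.png

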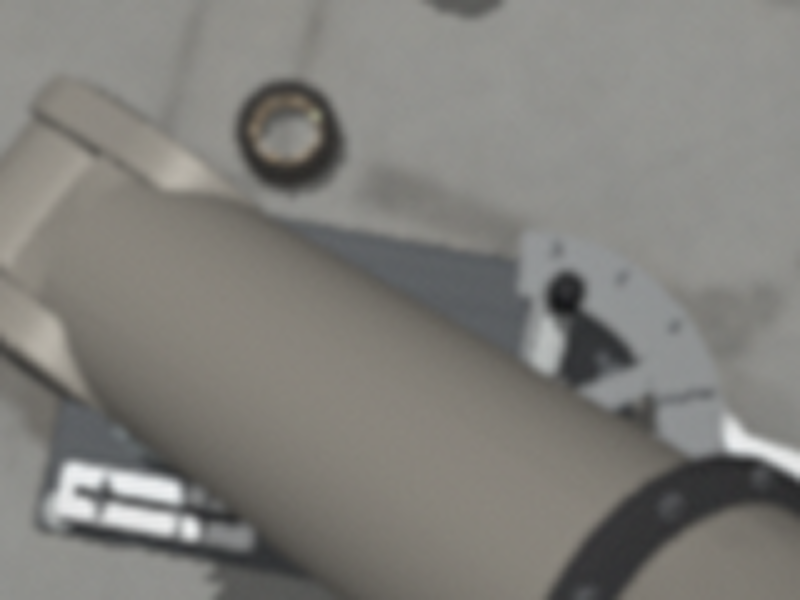

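```bash
python3 - <<'E'
from st import *
go(.4955,.189,.0985,153.46);
E
python3 -m jog '[0,0,0,0,0,0,0, 0,0,0,0,0,0,0]' 90
python3 - <<'E'
from st import *
go(.4955,.189,.0985,153.46); go(.4955,.189,.0985,93.46)
E
```

```text
t 4.45 tcp [0.4964 0.1889 0.1006] yaw 153.48 tilt [ 0.01   0.017 -1.   ] J [ 0.13  0.52 -0.76  1.98  0.48  0.81  0.21] w 0.0094 F [ 9.  15.7 -7.4] M [ 3.01 -1.8   0.06]
rows [0.0062 0.0006 0.0001] [ 0.004  -0.0019  0.0107]
clock: 4.65
tcp_pos: [0.4965, 0.1893, 0.1006]
orientation: [0.718, 3.052, 0.03]
contact_force: [2.0, 2.4, -3.5]
grip_width: 0.0094
t 4.65 tcp [0.4965 0.1893 0.1006] yaw 153.51 tilt [ 0.011  0.017 -1.   ] J [ 0.13  0.52 -0.76  1.98  0.48  0.81  0.21] w 0.0094 F [ 2.   2.4 -3.5] M [ 0.11 -0.23  0.15]
rows [0.0064 0.0006 0.0003] [ 0.0038 -0.0036  0.0104]
rows [ 0.0061 -0.0028  0.3336] [ 0.0038 -0.0036  0.0104]
```

```bash
python3 -m jog '[0.006,0,0.03,0,0,0,0, 0.006,0,0.07,0,0,0,0, 0.006,-0.001,0.11,0.002,0,0,0, 0.006,-0.001,0.15,0.003,0,0,0, 0.006,-0.002,0.19,0.004,0,0,0, 0.006,-0.002,0.23,0.005,0,0,0, 0.006,-0.003,0.27,0.005,0,0,0, 0.006,-0.003,0.31,0.006,0,0,0, 0.006,-0.003,0.345,0.006,0,0,0, 0.006,-0.003,0.345,0.006,0,0,0, 0.006,-0.003,0.345,0.006,0,0,0]' 90
python3 - <<'E'
from st import *
crop("scene",(220,140,320,240),"pics/s4.png",6)
E
```

```text
clock: 5.75
tcp_pos: [0.4946, 0.1881, 0.1004]
orientation: [2.191, 2.25, -0.005]
contact_force: [-2.8, -5.1, 3.1]
grip_width: 0.0094
t 5.75 tcp [0.4946 0.1881 0.1004] yaw 91.52 tilt [-0.001 -0.003 -1.   ] J [-0.08  0.46 -0.5   1.99  0.31  0.77 -0.74] w 0.0094 F [-2.8 -5.1  3.1] M [-1.1   0.64 -0.01]
```

View pics/s4.png

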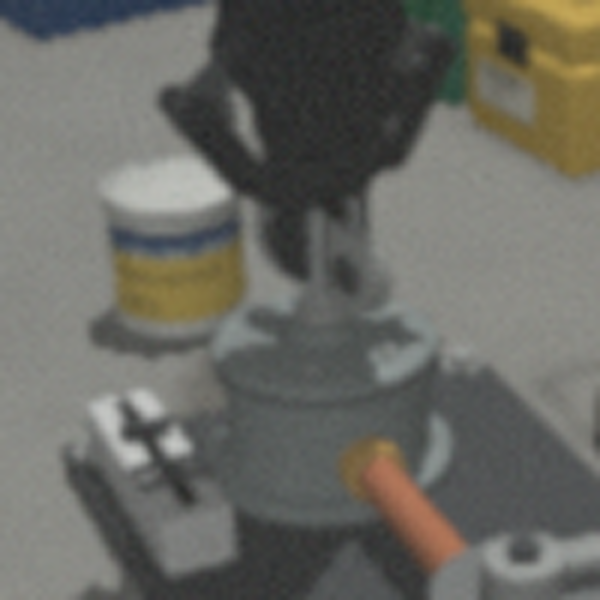

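```bash
python3 -m jog '[0,0,0,0,0,0,1, 0,0,0,0,0,0,1, 0,0,0,0,0,0,1, 0,0,0,0,0,0,1, 0,0,0,0,0,0,1, 0,0,0,0,0,-0.1,1, 0,0,0,0,0,-0.25,1, 0,0,0,0,0,-0.25,1]' 90
python3 -m jog '[0,0,-0.04,0,0,0,1, 0,0,-0.08,0,0,0,1, 0,0,-0.12,0,0,0,1, 0,0,-0.16,0,0,0,1, 0,0,-0.2,0,0,0,1, 0,0,-0.24,0,0,0,1, 0,0,-0.28,0,0,0,1, 0,0,-0.32,0,0,0,1, 0,0,-0.36,0,0,0,1, 0,0,-0.4,0,0,0,1, 0,0,-0.44,0,0,0,1, 0,0,-0.48,0,0,0,1]'
python3 - <<'E'
from st import *
crop("scene",(200,120,360,240),"pics/s5.png",5)
go(.4945,.189,.15,271.5)
E
```

```text
clock: 6.6
tcp_pos: [0.4968, 0.1897, 0.1538]
orientation: [2.189, 2.249, 0.004]
contact_force: [0.4, 1.0, 0.1]
grip_width: 0.0854
clock: 7.8
tcp_pos: [0.4967, 0.1897, 0.1534]
orientation: [0.048, 3.137, -0.0]
contact_force: [0.4, -0.5, -1.0]
grip_width: 0.0853
t 7.8 tcp [0.4967 0.1897 0.1534] yaw 178.25 tilt [ 0.004 -0.    -1.   ] J [ 0.2   0.47 -0.86  1.93  0.44  0.94  0.66] w 0.0853 F [ 0.4 -0.5 -1. ] M [-0.02  0.02 -0.02]
rows [-0.0011  0.0009 -0.518 ] [ 0.0108 -0.0036  0.0167]
```

View pics/s5.png

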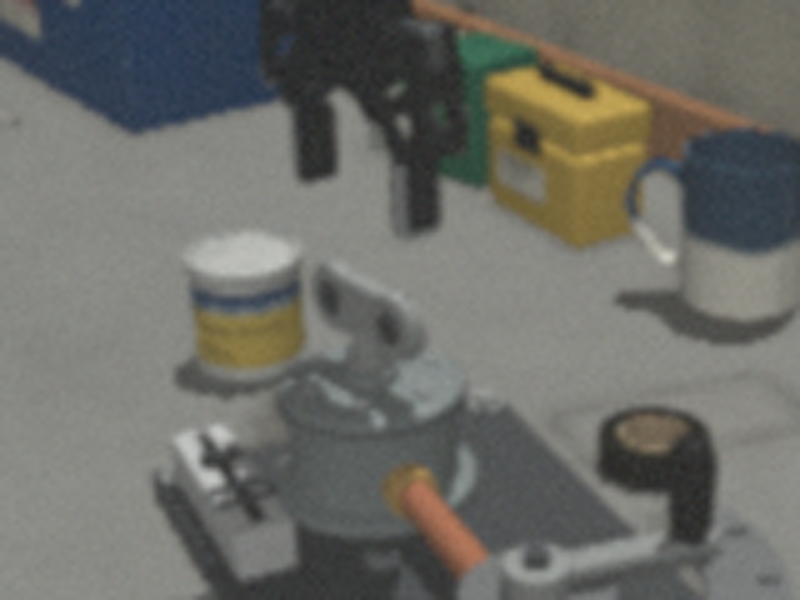

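```bash
python3 -m jog '[0,0,-0.045,0.01,0,0,1, 0,0,-0.09,0.01,0,0,1, 0,0,-0.135,0.01,0,0,1, 0,0,-0.18,0.01,0,0,1, 0,0,-0.225,0.01,0,0,1, 0,0,-0.27,0.01,0,0,1, 0,0,-0.315,0.01,0,0,1, 0,0,-0.36,0.01,0,0,1, 0,0,-0.405,0.01,0,0,1, 0,0,-0.45,0.01,0,0,1, 0,0,-0.495,0.01,0,0,1, 0,0,-0.518,0.01,0,0,1]'
python3 - <<'E'
from st import *
go(.4946,.1902,.100,271.5)
E
```

```text
clock: 9.05
tcp_pos: [0.4945, 0.1895, 0.1526]
orientation: [-2.258, 2.182, -0.003]
contact_force: [-1.0, 0.3, -1.1]
grip_width: 0.0854
t 9.05 tcp [0.4945 0.1895 0.1526] yaw -88.04 tilt [ 0.003 -0.    -1.   ] J [ 0.43  0.65 -1.23  1.92  0.71  1.09  2.07] w 0.0854 F [-1.   0.3 -1.1] M [ 0.03  0.02 -0.  ]
rows [-0.0009 -0.      0.0026] [-0.0036  0.0003  0.2632]
```

```bash
python3 -m jog '[0,0,0,-0.004,0,0.1,1, 0,0,0,-0.004,0,0.2,1, 0,0,0,-0.004,0,0.263,1, 0,0,0,-0.004,0,0.263,1, 0,0,0,-0.004,0,0.263,0, 0,0,0,-0.004,0,0.263,0, 0,0,0,-0.004,0,0.263,0, 0,0,0,-0.004,0,0.263,0, 0,0,0,-0.004,0,0.263,0, 0,0,0,-0.004,0,0.263,0]' 90
python3 - <<'E'
from st import *
E
```

```text
clock: 10.05
tcp_pos: [0.4945, 0.1903, 0.1007]
orientation: [-2.258, 2.182, -0.004]
contact_force: [-1.0, -1.5, 7.1]
grip_width: 0.0089
t 10.05 tcp [0.4945 0.1903 0.1007] yaw -88.04 tilt [ 0.003 -0.001 -1.   ] J [ 0.37  0.71 -1.16  1.96  0.79  1.01  2.01] w 0.0089 F [-1.  -1.5  7.1] M [-0.32  0.51 -0.04]
```

```bash
python3 -m jog '[0,0,0.03,0,0,0,0, 0,0,0.07,0,0,0,0, 0,0,0.11,0,0,0,0, 0,0,0.15,0,0,0,0, 0,0,0.19,0,0,0,0, 0,0,0.23,0,0,0,0, 0,0,0.27,0,0,0,0, 0,0,0.31,0,0,0,0, 0,0,0.35,0,0,0,0, 0,0,0.39,0,0,0,0, 0,0,0.417,0,0,0,0, 0,0,0.417,0,0,0,0]' 90
python3 - <<'E'
from st import *
crop("scene",(220,140,320,240),"pics/s6.png",6)
crop("top",(240,190,320,250),"pics/t6.png",8)
E
```

```text
clock: 11.25
tcp_pos: [0.4946, 0.1903, 0.1008]
orientation: [-0.461, 3.104, -0.002]
contact_force: [1.4, -0.5, -1.3]
grip_width: 0.0089
t 11.25 tcp [0.4946 0.1903 0.1008] yaw -163.12 tilt [ 0.004 -0.001 -1.   ] J [ 0.2   0.56 -0.88  1.97  0.57  0.87  0.88] w 0.0089 F [ 1.4 -0.5 -1.3] M [-0.02 -0.03  0.03]
```

View pics/s6.png

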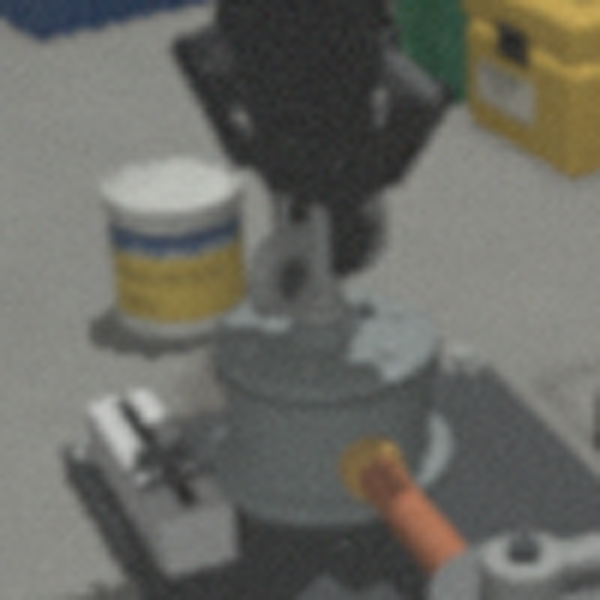

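View pics/t6.png

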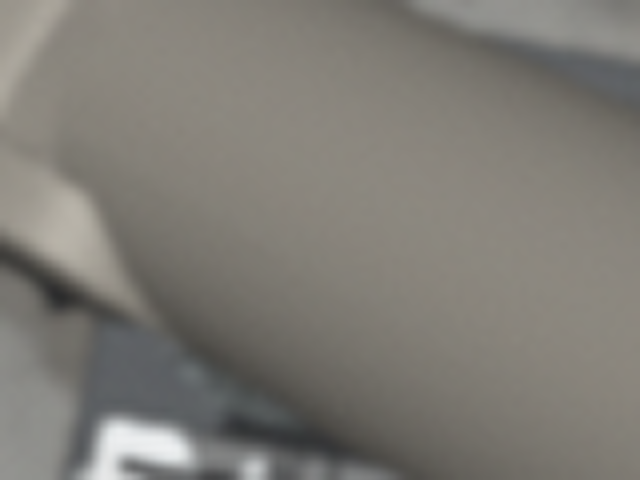

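```bash
python3 -m jog '[0,0,0,0,0,0,1, 0,0,0,0,0,0,1, 0,0,0,0,0,0,1, 0,0,0,0,0,0,1, 0,0,0,0,0,0,1, 0,0,0,0,0,0,0, 0,0,0,0,0,0,0, 0,0,0,0,0,0,0, 0,0,0,0,0,0,0, 0,0,0,0,0,0,0, 0,0,0,0,0,0,0, 0,0,0,0,0,0,0]' 90
python3 -c "from st import *"
python3 -m jog '[0,0,0.03,0,0,0,0, 0,0,0.07,0,0,0,0, 0,0,0.11,0,0,0,0, 0,0,0.15,0,0,0,0, 0,0,0.19,0,0,0,0, 0,0,0.22,0,0,0,0, 0,0,0.24,0,0,0,0, 0,0,0.24,0,0,0,0, 0,0,0.24,0,0,0,0]' 90
python3 - <<'E'
from st import *
crop("scene",(220,180,280,240),"pics/s7.png",10)
E
```

```text
clock: 12.55
tcp_pos: [0.4946, 0.1903, 0.1011]
orientation: [-0.465, 3.104, -0.003]
contact_force: [-0.8, -1.4, 5.4]
grip_width: 0.009
t 12.55 tcp [0.4946 0.1903 0.1011] yaw -162.97 tilt [ 0.003 -0.001 -1.   ] J [ 0.2   0.56 -0.88  1.97  0.57  0.87  0.88] w 0.009 F [-0.8 -1.4  5.4] M [-0.21  0.33  0.09]
clock: 13.45
tcp_pos: [0.4946, 0.1902, 0.1011]
orientation: [0.708, 3.057, -0.001]
contact_force: [-0.9, -1.3, 3.1]
grip_width: 0.009
t 13.45 tcp [0.4946 0.1902 0.1011] yaw 153.94 tilt [ 0.003 -0.001 -1.   ] J [ 0.07  0.5  -0.71  1.98  0.45  0.82  0.23] w 0.009 F [-0.9 -1.3  3.1] M [-0.2   0.21  0.09]
```

View pics/s7.png

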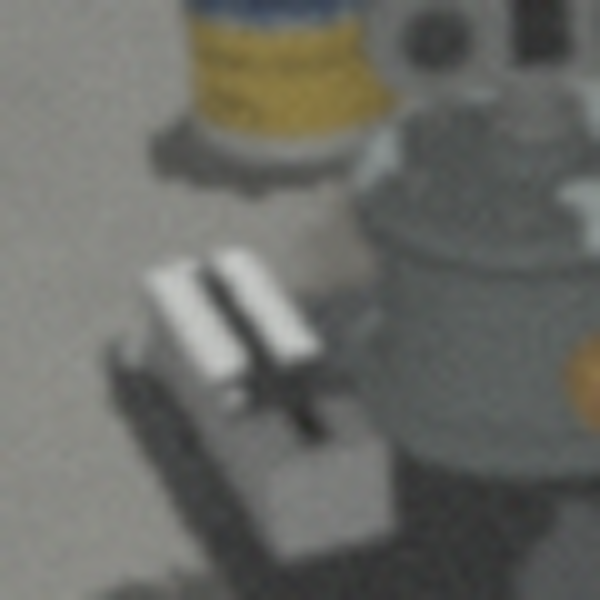

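```bash
python3 -m jog '[0,0,0,0,0,0,1, 0,0,0,0,0,0,1, 0,0,0,0,0,0,1, 0,0,0,0,0,0,1, 0,0,0,0,0,0,1, 0,0,0,0,0,-0.1,1, 0,0,0,0,0,-0.25,1, 0,0,0,0,0,-0.4,1, 0,0,0,0,0,-0.5,1, 0,0,0,0,0,-0.5,1]' 90
python3 - <<'E'
from st import *
go(.50,0.1,.2,153.9);go(.50,0.1,.2,93.9)
E
```

```text
clock: 14.5
tcp_pos: [0.4958, 0.1914, 0.204]
orientation: [0.707, 3.053, 0.004]
contact_force: [-0.1, 0.0, -0.0]
grip_width: 0.085
t 14.5 tcp [0.4958 0.1914 0.204 ] yaw 153.92 tilt [ 0.008  0.    -1.   ] J [ 0.15  0.37 -0.79  1.89  0.31  1.    0.35] w 0.085 F [-0.1  0.  -0. ] M [ 0.07  0.   -0.02]
rows [0.0013 0.0024 0.0001] [-0.2195 -0.4015  0.0199]
rows [0.0024 0.0015 0.3335] [-0.2195 -0.4015  0.0199]
```

```bash
python3 -m jog '[0,0,0.04,-0.1,-0.2,0,1, 0,0,0.08,-0.22,-0.44,0,1, 0,0,0.12,-0.35,-0.7,0,1, 0,0,0.16,-0.44,-0.95,0,1, 0,0,0.2,-0.44,-0.95,0,1, 0,0,0.24,-0.44,-0.95,0,1, 0,0,0.28,-0.44,-0.95,0,1, 0,0,0.32,-0.44,-0.95,0,1, 0,0,0.333,-0.44,-0.95,0,1]'
python3 - <<'E'
from st import *
go(.50,-0.2,.2)
E
```

```text
clock: 15.4
tcp_pos: [0.4907, -0.0181, 0.2029]
orientation: [2.144, 2.289, 0.008]
contact_force: [0.0, 0.2, -0.5]
grip_width: 0.0855
t 15.4 tcp [ 0.4907 -0.0181  0.2029] yaw 93.74 tilt [ 0.007  0.    -1.   ] J [ 0.38  0.25 -0.54  1.99  0.16  0.93 -0.18] w 0.0855 F [ 0.   0.2 -0.5] M [ 0.03 -0.   -0.  ]
rows [0. 0. 0.] [-0.9106 -0.0132  0.0144]
```

```bash
python3 -m jog '[0,0,0,-0.2,0,0,1, 0,0,0,-0.45,0,0,1, 0,0,0,-0.7,0,0,1, 0,0,0,-0.91,0,0,1, 0,0,0,-0.91,0,0,1, 0,0,0,-0.91,0,0,1]'
python3 - <<'E'
from st import *
crop("scene",(220,140,380,280),"pics/s8.png",5)
crop("top",(240,170,400,290),"pics/t8.png",5)
E
```

```text
clock: 16.0
tcp_pos: [0.5018, -0.2005, 0.2016]
orientation: [2.149, 2.288, 0.007]
contact_force: [-0.7, 0.2, 0.0]
grip_width: 0.0856
t 16.0 tcp [ 0.5018 -0.2005  0.2016] yaw 93.59 tilt [ 0.005  0.001 -1.   ] J [ 0.63  0.32 -0.44  1.89  0.16  0.96  0.18] w 0.0856 F [-0.7  0.2  0. ] M [0.03 0.02 0.02]
```

View pics/s8.png

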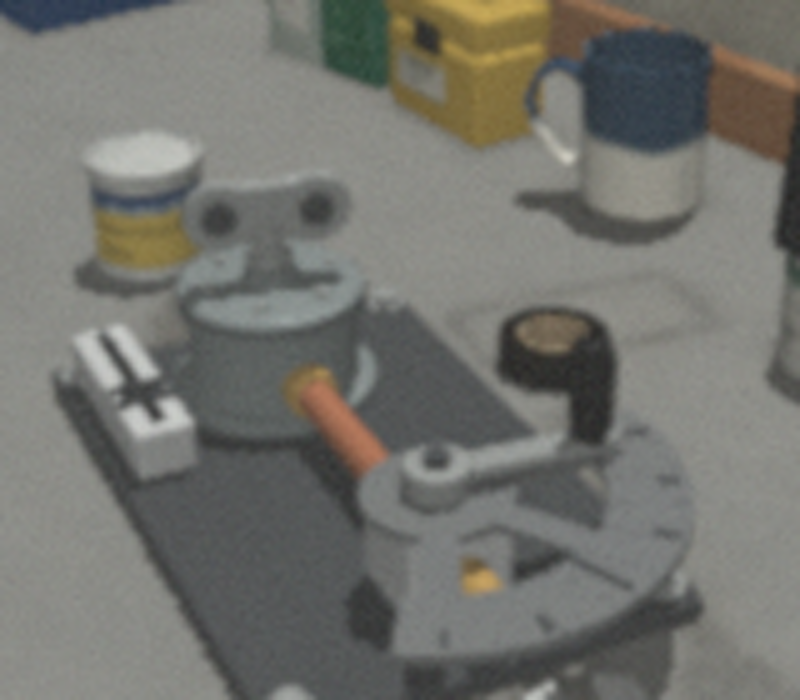

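View pics/t8.png

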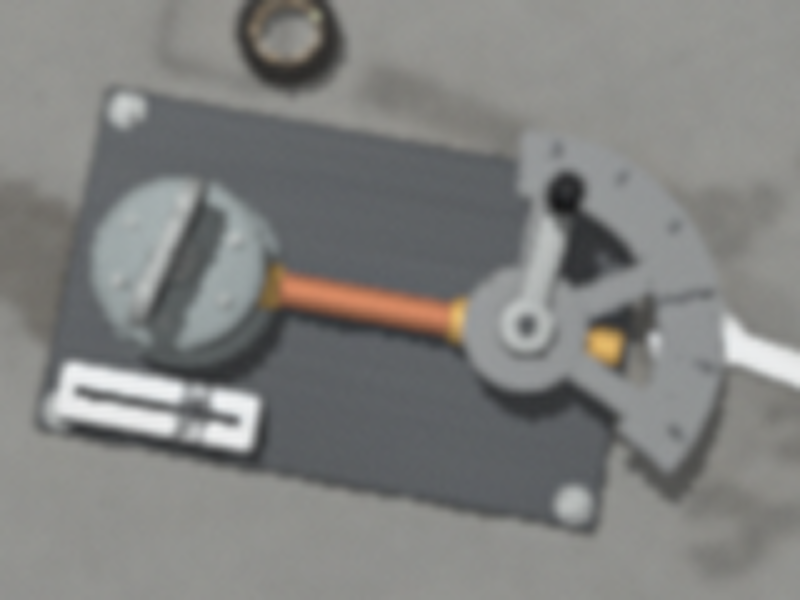

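Run:
```python
from h import *
a=cv2.imread("pics/top0.png"); b=r.grab_frame("top")[:,:,::-1].copy()
cv2.imwrite("pics/top9.png",b)
c=[cv2.resize(i[238:264,246:296],None,fx=12,fy=11,interpolation=cv2.INTER_CUBIC) for i in(a,b)]
cv2.imwrite("pics/g9.png",np.vstack(c))
```

```text
(no output)
```

View pics/g9.png

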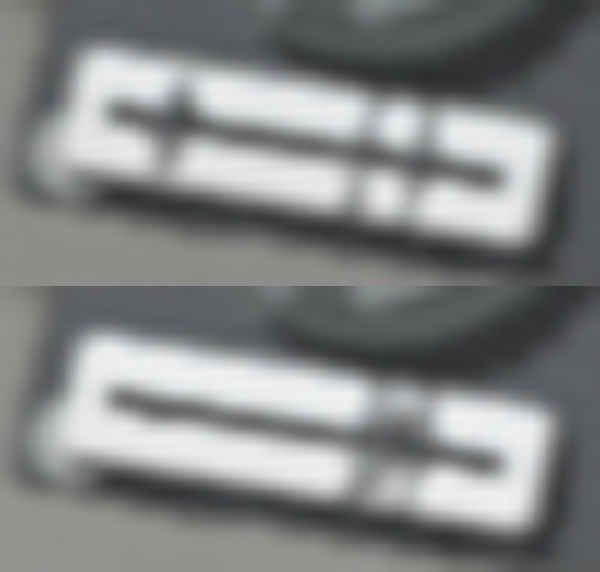

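The pointer stands midway between the ribs: in the lower half of the picture it fills the gap evenly at about x=393, with the ribs at about 367 and 420. Next is the lever.

Run:
```python
from st import *
f=lambda u,v,z:px("top",240+u/5,170+v/5,z)
hub=f(527,325,.076)
for n,p in (("mark0",f(558,149,.062)),("m.4",f(622,179,.062)),("m.8",f(674,226,.062)),("in",f(668,302,.062)),("out",f(712,292,.062)),("m1.6",f(706,366,.062)),("m2",f(677,432,.062)),("handle",f(566,192,.122))):
    d=(p-hub)[:2]; print(n,p.round(4),np.linalg.norm(d).round(4),np.degrees(np.arctan2(d[1],d[0])).round(1))
print(px("scene",220+593/5,140+340/5,.122))
go(.5225,-.016,.16,162.6)
```

```text
t 16.15 tcp [ 0.5025 -0.198   0.2024] yaw 93.88 tilt [ 0.006  0.001 -1.   ] J [ 0.62  0.32 -0.44  1.89  0.16  0.96  0.18] w 0.0852 F [-0.9 -0.  -0.9] M [0.05 0.02 0.  ]
mark0 [ 0.5523 -0.0195  0.062 ] 0.0996 -12.1
m.4 [ 0.5348 -0.0539  0.062 ] 0.0972 -34.6
m.8 [ 0.5082 -0.0811  0.062 ] 0.0983 -57.1
in [ 0.4668 -0.076   0.062 ] 0.0783 -81.2
out [ 0.4717 -0.1001  0.062 ] 0.1028 -80.5
m1.6 [ 0.4319 -0.0949  0.062 ] 0.0989 -103.4
m2 [ 0.3971 -0.0777  0.062 ] 0.0979 -126.1
handle [ 0.5187 -0.0187  0.122 ] 0.0669 -17.4
[ 0.52159541 -0.02162464  0.122     ]
rows [ 0.0019  0.0011 -0.3818] [0.9011 0.1598 0.2137]
```

```bash
python3 -m jog '[0,0,-0.045,0.2,0.04,0,1, 0,0,-0.09,0.4,0.08,0,1, 0,0,-0.135,0.6,0.12,0,1, 0,0,-0.18,0.8,0.16,0,1, 0,0,-0.225,0.9,0.16,0,1, 0,0,-0.27,0.9,0.16,0.05,1, 0,0,-0.315,0.9,0.16,0.1,1, 0,0,-0.36,0.9,0.16,0.15,1, 0,0,-0.382,0.9,0.16,0.2,1, 0,0,-0.382,0.9,0.16,0.2,1, 0,0,-0.382,0.9,0.16,0.2,1]'
python3 - <<'E'
from st import *
crop("scene",(260,120,380,240),"pics/s10.png",5)
go(.5229,-.0167,.086,162.6)
E
```

```text
clock: 17.25
tcp_pos: [0.5223, -0.0152, 0.1629]
orientation: [0.474, 3.1, 0.003]
contact_force: [-0.6, 0.2, 0.8]
grip_width: 0.0854
t 17.25 tcp [ 0.5223 -0.0152  0.1629] yaw 162.62 tilt [ 0.006  0.001 -1.   ] J [ 0.5   0.4  -0.73  1.95  0.33  0.91  0.88] w 0.0854 F [-0.6  0.2  0.8] M [-0.04 -0.05 -0.03]
rows [0.001  0.0017 0.0001] [-0.0032 -0.0073  0.3845]
```

View pics/s10.png

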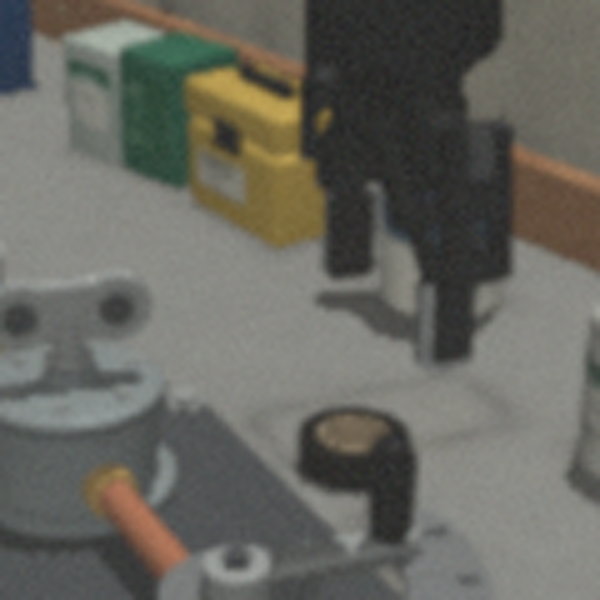

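```bash
python3 -m jog '[0,0,0,-0.003,-0.007,0.1,1, 0,0,0,-0.003,-0.007,0.2,1, 0,0,0,-0.003,-0.007,0.3,1, 0,0,0,-0.003,-0.007,0.385,1, 0,0,0,-0.003,-0.007,0.385,1, 0,0,0,-0.003,-0.007,0.385,1]' 30
python3 - <<'E'
from st import *
crop("scene",(260,120,380,240),"pics/s11.png",5)
E
```

```text
clock: 17.9
tcp_pos: [0.5237, -0.0164, 0.0869]
orientation: [0.474, 3.098, 0.003]
contact_force: [0.7, 0.6, 0.8]
grip_width: 0.0856
t 17.9 tcp [ 0.5237 -0.0164  0.0869] yaw 162.6 tilt [ 0.007  0.001 -1.   ] J [ 0.44  0.5  -0.66  2.01  0.44  0.77  0.78] w 0.0856 F [0.7 0.6 0.8] M [ 0.08 -0.01  0.05]
```

View pics/s11.png

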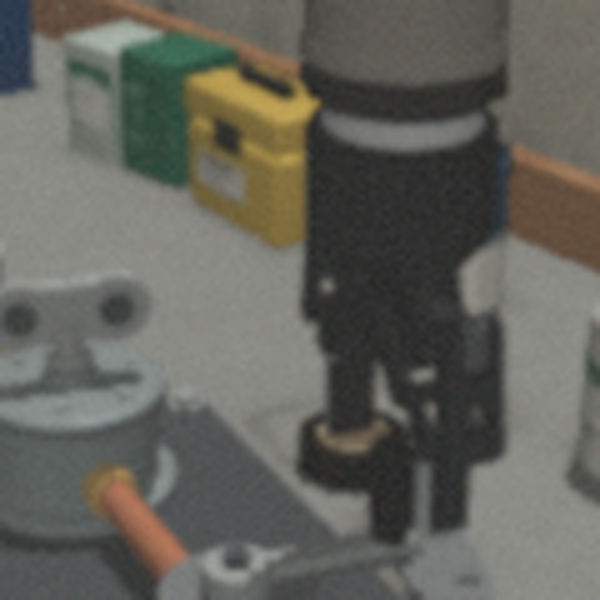

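The handle, at about x=390, lies between the fingers at about x=350 and x=450. Closing gently.

```bash
python3 -m jog '[0,0,0,0,0,0,0.2, 0,0,0,0,0,0,0.2, 0,0,0,0,0,0,0, 0,0,0,0,0,0,0, 0,0,0,0,0,0,0, 0,0,0,0,0,0,0, 0,0,0,0,0,0,0]' 30
python3 - <<'E'
from st import *
crop("scene",(260,120,380,240),"pics/s12.png",5)
hub=np.array([.4561,.0042]); d=o['tcp_pos'][:2]-hub; print(np.linalg.norm(d),np.degrees(np.arctan2(d[1],d[0])))
E
```

```text
clock: 18.65
tcp_pos: [0.5242, -0.0166, 0.0876]
orientation: [0.474, 3.097, 0.003]
contact_force: [-1.1, -0.6, 4.8]
grip_width: 0.0196
t 18.65 tcp [ 0.5242 -0.0166  0.0876] yaw 162.6 tilt [ 0.009  0.001 -1.   ] J [ 0.44  0.5  -0.66  2.01  0.44  0.77  0.78] w 0.0196 F [-1.1 -0.6  4.8] M [-0.24  0.27  0.07]
0.07118909855865692 -17.01437195655813
```

View pics/s12.png

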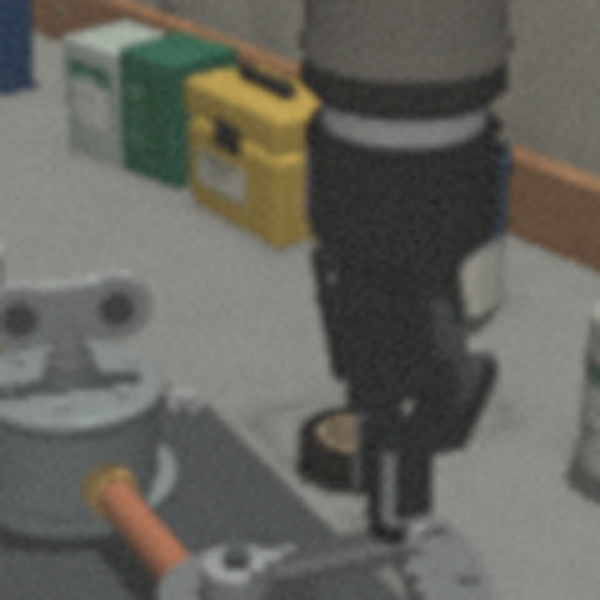

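Run:
```python
import numpy as np
for a in (4,10,16,23,30,37,44,51,57,63.3):
    t=np.radians(a); print(a,round(a/180,3),round(.07*(1-np.cos(t))/.2,3),round(-.07*np.sin(t)/.2,3))
```

```text
4 0.022 0.001 -0.024
10 0.056 0.005 -0.061
16 0.089 0.014 -0.096
23 0.128 0.028 -0.137
30 0.167 0.047 -0.175
37 0.206 0.07 -0.211
44 0.244 0.098 -0.243
51 0.283 0.13 -0.272
57 0.317 0.159 -0.294
63.3 0.352 0.193 -0.313
```

```bash
python3 -m jog '[0,0,0.022,0.001,-0.024,0,0, 0,0,0.056,0.005,-0.061,0,0, 0,0,0.089,0.014,-0.096,0,0, 0,0,0.128,0.028,-0.137,0,0, 0,0,0.167,0.047,-0.175,0,0, 0,0,0.206,0.07,-0.211,0,0, 0,0,0.244,0.098,-0.243,0,0, 0,0,0.283,0.13,-0.272,0,0, 0,0,0.317,0.159,-0.294,0,0, 0,0,0.352,0.193,-0.313,0,0, 0,0,0.352,0.193,-0.313,0,0, 0,0,0.352,0.193,-0.313,0,0]' 30
python3 - <<'E'
from st import *
crop("scene",(260,140,380,260),"pics/s13.png",5)
hub=np.array([.4561,.0042]); d=o['tcp_pos'][:2]-hub; print(np.linalg.norm(d),np.degrees(np.arctan2(d[1],d[0])))
E
```

```text
clock: 19.9
tcp_pos: [0.4683, -0.066, 0.0875]
orientation: [2.032, 2.387, 0.007]
contact_force: [-2.4, -4.1, 8.7]
grip_width: 0.0197
t 19.9 tcp [ 0.4683 -0.066   0.0875] yaw 99.2 tilt [ 0.008 -0.001 -1.   ] J [ 0.36  0.38 -0.41  2.13  0.25  0.66 -0.07] w 0.0197 F [-2.4 -4.1  8.7] M [-0.83  0.67  0.1 ]
0.07126001064762279 -80.14150332957253
```

View pics/s13.png

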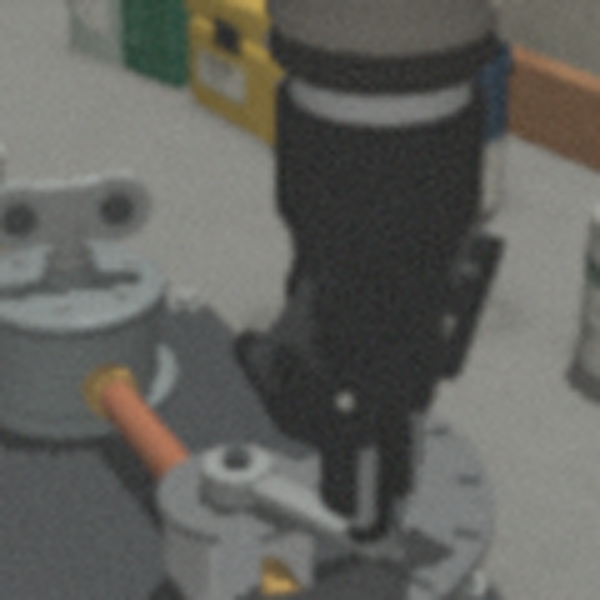

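Turned to about −80.1°, against a target of about −80.5°. Releasing and lifting straight up.

```bash
python3 -m jog '[0,0,0,0,0,0,0.4, 0,0,0,0,0,0,0.6, 0,0,0,0,0,0,0.8, 0,0,0,0,0,0,1, 0,0,0,0,0,0,1, 0,0,0,0,0,-0.1,1, 0,0,0,0,0,-0.3,1, 0,0,0,0,0,-0.5,1, 0,0,0,0,0,-0.6,1, 0,0,0,0,0,-0.6,1]' 30
python3 -m jog '[0,0,0,-0.2,0,0,1, 0,0,0,-0.45,0,0,1, 0,0,0,-0.7,0,0,1, 0,0,0,-0.95,0,0,1, 0,0,0,-1,0,0,1, 0,0,0,-1,0,0,1]'
python3 - <<'E'
from st import *
crop("scene",(200,140,360,260),"pics/s14.png",5)
b=crop("top",(240,170,400,290),"pics/t14.png",5)
E
```

```text
clock: 20.95
tcp_pos: [0.4694, -0.0659, 0.2105]
orientation: [2.028, 2.383, 0.012]
contact_force: [0.8, -0.4, -0.6]
grip_width: 0.0855
clock: 21.55
tcp_pos: [0.5005, -0.2652, 0.2098]
orientation: [2.034, 2.38, 0.011]
contact_force: [-0.0, 1.3, -0.3]
grip_width: 0.0855
t 21.55 tcp [ 0.5005 -0.2652  0.2098] yaw 98.96 tilt [ 0.012 -0.001 -1.   ] J [ 0.65  0.34 -0.34  1.83  0.13  0.98  0.42] w 0.0855 F [-0.   1.3 -0.3] M [ 0.02  0.04 -0.02]
```

View pics/t14.png

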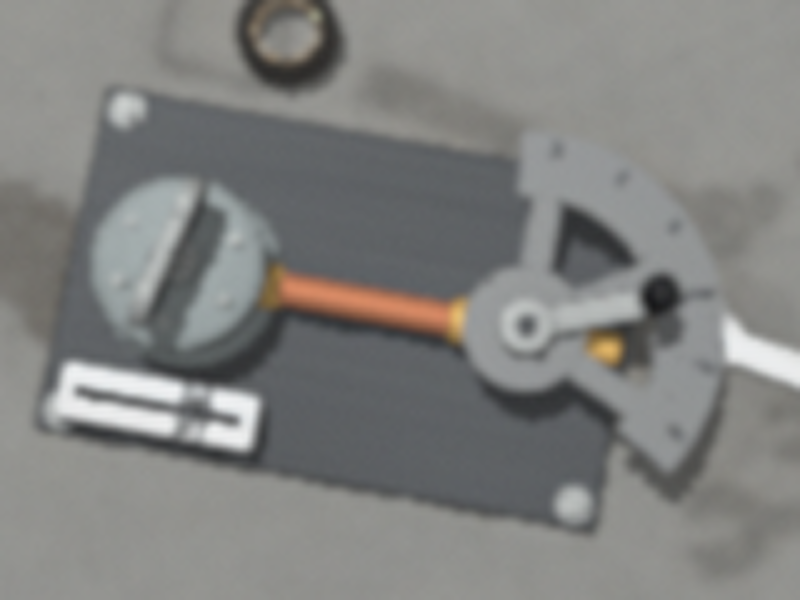

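View pics/s14.png

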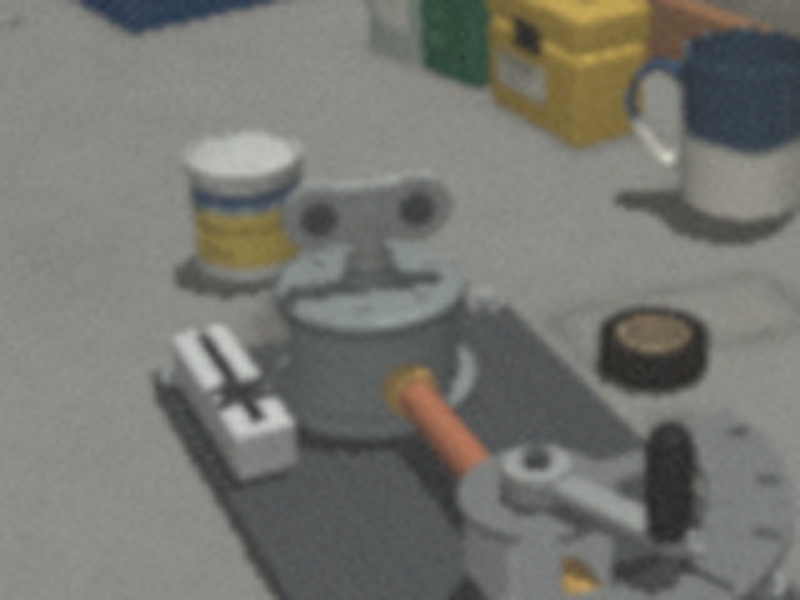

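Run:
```python
from st import *
f=lambda u,v,z:px("top",240+u/5,170+v/5,z)
hub=f(527,325,.076)
im=cv2.resize(r.grab_frame("top")[170:290,240:400],None,fx=5,fy=5,interpolation=cv2.INTER_CUBIC).max(2)
m=(im<45).astype(np.uint8); n,l,s,c=cv2.connectedComponentsWithStats(m)
for i in range(1,n):
    if s[i,4]>300 and 600<c[i,0]<700: 
        print(c[i],s[i]); p=f(*c[i],.118); d=p-hub; print(np.degrees(np.arctan2(d[1],d[0])),np.linalg.norm(d[:2]))
d=f(640,299,.074)-hub; print("arm end",np.degrees(np.arctan2(d[1],d[0])))
b=r.grab_frame("top"); a=cv2.imread("pics/top0.png")[:,:,::-1]
dd=cv2.absdiff(a,b).max(2)
for nm,(x0,y0,x1,y1) in dict(tin=(188,192,226,230),tape=(284,162,312,190),span=(395,230,455,270)).items(): print(nm,dd[y0:y1,x0:x1].mean(),np.percentile(dd[y0:y1,x0:x1],99))
```

```text
t 21.65 tcp [ 0.5011 -0.2614  0.2104] yaw 99.28 tilt [ 0.013 -0.    -1.   ] J [ 0.65  0.34 -0.35  1.83  0.13  0.98  0.42] w 0.0851 F [-0.3  0.  -0.9] M [ 0.05 -0.    0.02]
[658.36090226 301.0952381 ] [647 288  26  25 399]
-84.15029678842977 0.06605880442549009
arm end -78.22953479335598
tin 6.772853185595568 11.0
tape 5.752551020408164 8.0
span 13.223333333333333 56.01999999999953
```

Run:
```python
from st import *
b=r.grab_frame("top")
cv2.imwrite("pics/t15.png",b[:,:,::-1])
q=[proj("top",[.4561+0,.0042,.074])[0]]
cv2.imwrite("pics/z15.png",cv2.resize(b[210:250,335:390,::-1],None,fx=14,fy=14,interpolation=cv2.INTER_CUBIC))
```

```text
t 21.75 tcp [ 0.5015 -0.2608  0.211 ] yaw 99.38 tilt [ 0.014 -0.001 -1.   ] J [ 0.65  0.33 -0.35  1.83  0.13  0.98  0.42] w 0.0853 F [ 1.3  1.4 -0.4] M [ 0.08 -0.02  0.07]
```

View pics/t15.png

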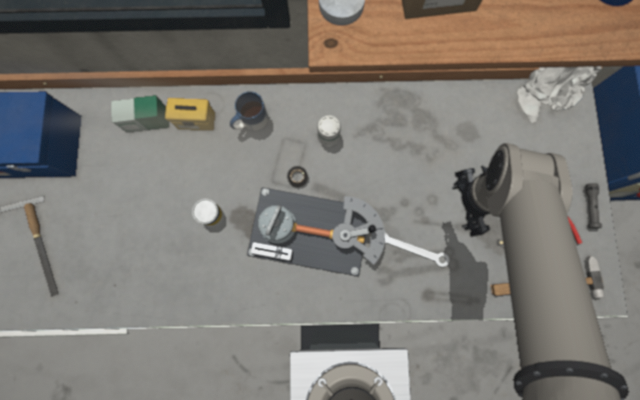

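View pics/z15.png

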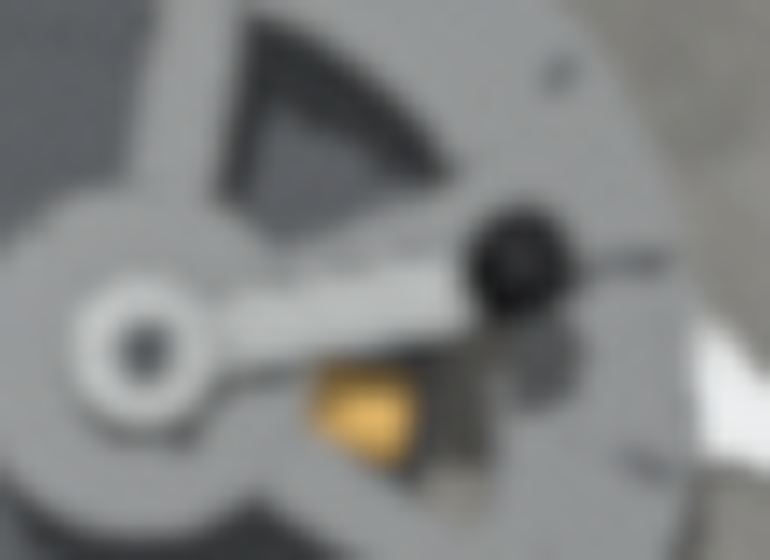

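Run:
```python
from h import *
f=lambda u,v,z:px("top",335+u/14,210+v/14,z)
hub=f(144,348,.076)
for n,u,v,z in(("arm",345,313,.074),("arm",450,292,.074),("handle",522,264,.121),("mark in",540,286,.062),("mark",625,265,.062),("mark out",664,258,.062)):
    d=f(u,v,z)-hub; print(n,np.degrees(np.arctan2(d[1],d[0])).round(1),np.linalg.norm(d[:2]).round(4))
```

```text
arm -81.2 0.0391
arm -80.8 0.0597
handle -82.0 0.0681
mark in -81.5 0.0784
mark -80.8 0.0954
mark out -80.8 0.1031
```

```bash
python3 -c "
from bench import r
print(r.hand_in())"
```

```text
the job is handed in; nothing more can be done
None
```

The lubricator is recharged, the feed lever is on the long mark, and I handed the job in with the robot clear of everything at about 22 s.

- **Key:** I wound it clockwise in three takes, by about 62°, 75° and 43°, letting go and taking it afresh between each. That is 180° in all, from a measured start of about 0.7 rad to about 3.85 rad. The top picture shows the pointer midway between the two ribs, and it was still there after the lever move.
- **Lever:** Only after that did I swing it about 63° clockwise and let go. The last top view puts the arm at about −81° and the long mark at about −81°, agreeing to within about 1°. The tool pose gave −80.1°, and rougher readings of the handle and arm end ranged from −78° to −84°.
- **Tin, tape roll and spanner:** Comparing top pictures from before and after, the tin and tape roll had not moved. The spanner area did show a change, which I put down to the arm's shadow falling beside it, and the spanner looks to be where it was.
- **Check that disagreed:** On the first take, closing on the key pulled the tool about 9 mm from where the pictures had put the key's axis, with about 20 N at the wrist. I relaxed the tool onto the key, corrected the axis position, and the later takes centred well.

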